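# Switch the blank feeder over to the empty box

## Robot

A 6-joint arm with a two-finger parallel gripper is mounted at the origin on the work surface. World frame = base frame: x ahead of the robot, y to its left, z up, the work surface at z = 0. Lengths are in m, angles in rad, forces in N, time in s.
With the tool pointing down it reaches from about 0.375 to 0.975 m from the base axis. Payload 3.8 kg.
Tool frame: the origin (TCP) lies at the very end of the fingers, on their centre line; the grasp point (between the pads) lies 19 mm behind it (bot.grip_point_offset is the distance from the TCP to the grasp point, in m); z points along the fingers, x is the direction in which the jaws open and shut, and the axes are right-handed (so a half turn about z gives the same grasp; the last joint's range is limited). The gripper opens to 85 mm and grips with 20 to 120 N. Pads are 22 mm wide; open, the fingers measure 114 mm over their backs; the gripper's body (76 mm by 85 mm) begins 54 mm behind the grasp point. The pads swing forward as they close: fully open they stand 13 mm farther back than shut.
Start: joints at [-1.18, 0.264, 1.604, -0, 1.274, -0.037], TCP at [0.28, -0.614, 0.231] pointing down, gripper open.
Joint ranges: [-2.63, 2.63], [-0.94, 2.18], [0.31, 2.57], [-1.31, 4.45], [0, 2.66], [-2.55, 2.55]. Speed limits (rad/s): [2.57, 2.57, 3.14, 3.14, 3.14, 3.14].

## Interface

Orientations are given as a rotation vector (axis times angle).
In Python, from workcell import bot, read_camera gives the robot as it stands.
- The arm moves only by the tool arm_command, never from a script. Its argument "rows" is a list of rows, each an object with "delta_rot": the turn, a rotation vector about the tool's x, y, z in rad, a list of three; "xyz": the shift along the tool's x, y, z in m, a list of three; "gripper": the finger opening in m, from 0 to 0.0854. A call has 1 to 12 rows; each row shifts and turns the commanded pose from where the row before left it, along the tool's axes as they then stand; what a row does not reach is not made up. A row lasts 1/10 s, in which the tool goes at most 50 mm and 8.59 degrees, less where a joint would pass 70% of its speed; a pose out of reach is approached as far as the arm can. A call is refused whole if a number of a shift passes 0.05 or a number of a turn 0.15, either way. A call with a gripper value outside its range is refused whole. The fingers move at their own pace and stop on an object; "force" is the grip in N (left out, the last holds). Time passes only in rows, so rows that do not move let the fingers close. It gives the time, the measured TCP pose, the force and the opening at its end, in the units of the state.
- bot.read_state(): the state, without advancing time (a new reading comes with each control period).
- read_camera(name): name is "scene" or "top"; returns a dict with "pixels" (384x512x3 uint8, red, green, blue), "range_z" (384x512 float32, m along the optical axis (not along the pixel's ray), 0 where there is no reading), "intrinsics" (3x3 intrinsics, pixels), "camera_from_world" (4x4, takes a point from world to camera coordinates). Camera axes: x right, y up, looking along -z (the intrinsics and any distortion apply to the point x, -y, -z); pixel columns grow to the right and rows downward; lengths in m; the calibration is good to about 2 mm. A picture is of the moment at which its call begins.
- bot.finish_job(): hands the job in, once; it reports no verdict.
The state is a dict: "time": time; "q": joint angles; "joint_vel": joint speeds; "joint_torque": joint torques, N m; "tool_pos": TCP position; "tcp_rot": TCP orientation; "wrist_force": force on the tool from outside, world axes, zero at the start; "torque": the same for the moment, N m; "width": opening from 0.0 (shut) to 1.0 (fully open).
Only numpy, scipy, OpenCV 4.12 (cv2) and the standard library are available. Lean on these libraries where they do the work, as an engineer would, in place of code of your own. Each camera call takes 0.05 s, during which the arm holds its last target.

## Task

The left-hand box of the blank feeder is full and the blanks have backed up to the gate. Slide the empty box along the bench until it is fully home and square against its back stop under the right-hand chute, then press the raised right-hand tab of the seesaw gate right down, so that the gate rocks over and stays over and the six waiting blanks roll into the empty box. Only push and press: do not lift the box or handle the blanks, and leave the bottle, brush and wrench where they are.

Things in the scene. Friction and masses are not known exactly. Their poses are not given: they have to be found in the camera images.
- feeder: gravity feeder fixed to the bench: grey base plate 120 x 250 mm, green side plates, upright magazine, seesaw gate under it, a steel chute down to either side. Origin on the bench under the gate's pivot (146 mm up, along x); x away from the robot, y to the left-hand chute, z up. A full, heaped blue box is fixed under the left chute (centre y +235 mm); blanks stand backed up in that chute to the gate.
- magazine_top (a point): top centre of the upright magazine, 276 mm above the bench, straight over the pivot; outside 82 mm along x and 42 mm along y, steel cheeks, clear front and back. Tall: keep the hand clear of it.
- chute_end (a point): middle of the lower end of the right-hand chute's floor, 165 mm from the feeder's middle. The chute covers x -29 to +29 mm and y -76 to -165 mm of the feeder, with 20 mm side walls; its underside is 99 mm above the bench here. A green baffle 62 mm wide stands over the chute's head (y -80 mm), its top 198 mm above the bench.
- gate (a joint): the seesaw gate, an aluminium channel 142 mm long rocking on the pivot. 0 = left end down (the start, feeding the full box), 0.56 rad = right end down on its stop. A steel tumbler weight on an arm above the pivot, on the far side, tips it over centre: pressed right down it stays there. Pressing takes about 3 N at a tab. The blanks need about 3 s to roll through after it.
- tab_right (a point): top centre of the gate's right-hand orange press tab, 46 mm (x) by 36 mm (y), sticking out on the robot's side at the gate's right end, clear of the channel: 73 mm to the robot's side of the feeder's middle plane, 98 mm out from the pivot. About 180 mm above the bench at the start, about 126 mm when rocked right over. It tilts with the gate.
- tab_left (a point): top centre of the same tab at the gate's left end (low at the start).
- box: the empty blue open plastic box, loose on the bench: 130 mm (x) by 190 mm (y) by 85 mm high, walls and floor 4 mm, 0.2 to 0.45 kg. Origin: centre of its underside. It starts 65 to 90 mm short of its place, on the robot's side of it, turned by up to 0.1 rad from the feeder.
- box_home (a point): where the box's origin lies when it stands home under the right-hand chute, its far long side against the feeder's 30 mm high steel back stop (70 mm beyond the feeder's middle plane). An 18 mm high guide rail runs 10 mm beside the box, next to the base plate. The chute's end then reaches 25 mm over the box, 14 mm above its rim.
- blank1: a bare aluminium blank, a round bar end 30 mm in diameter and 45 mm long lying along the feeder's x axis, about 0.09 kg; the point is its centre. Waiting on the gate under the magazine.
- blank2: a bare aluminium blank, a round bar end 30 mm in diameter and 45 mm long lying along the feeder's x axis, about 0.09 kg; the point is its centre. Waiting on the gate left of the middle.
- blank3: a bare aluminium blank, a round bar end 30 mm in diameter and 45 mm long lying along the feeder's x axis, about 0.09 kg; the point is its centre. Waiting at the gate's left end.
- blank4: a bare aluminium blank, a round bar end 30 mm in diameter and 45 mm long lying along the feeder's x axis, about 0.09 kg; the point is its centre. Waiting lowest in the magazine.
- blank5: a bare aluminium blank, a round bar end 30 mm in diameter and 45 mm long lying along the feeder's x axis, about 0.09 kg; the point is its centre. Waiting second in the magazine.
- blank6: a bare aluminium blank, a round bar end 30 mm in diameter and 45 mm long lying along the feeder's x axis, about 0.09 kg; the point is its centre. Waiting on top in the magazine.
- bottle: white plastic bottle of marking fluid, 48 mm in diameter, 110 mm high, upright; origin under its centre. Stands by the feeder.
- brush: bench brush 150 mm long lying by the feeder; origin about its middle, on the bench, x along it.
- wrench: wrench 140 mm long lying by the feeder; origin about its middle, on the bench, x along it.
There are look-alikes about, which are no part of the job. There is more than one size of the box; the one meant has the size given above.

How it is judged:
By the outcome, as a careful person would: the job done as asked, in the order asked, and still so for the second after the job is handed in, with the robot touching nothing.
It also fails if it takes over 48 s, if anything falls off the work surface, if the arm or the gripper's body presses on something with over 40 N, if the wrist force passes 120 N, or if a joint passes its speed limit or range.

## Working session

There is one attempt and no reset: what is moved stays moved. The work goes in short steps, Python scripts to look and compute and a tool call to move; the robot and the scene stay as the last step left them, time stands still between calls to the robot, and variables do not carry over. Pictures are saved under pics/ and viewed, and the job is handed in when it is done.

Besides the shell and the picture viewer there is one more tool, called after ">>>" as name(argument=value, ...) on one line, values as JSON. arm_command: Moves the arm, as the interface text tells. Its arguments: {"type":"object","properties":{"rows":{"type":"array","items":{"type":"object","properties":{"delta_rot":{"type":"array","items":{"type":"number"}},"xyz":{"type":"array","items":{"type":"number"}},"gripper":{"type":"number"}}}},"force":{"type":"number"}},"required":["rows"]}

```bash
mkdir -p pics; ls
cat > h.py <<'E'
import numpy as np, cv2
from workcell import bot, read_camera
def cap(n,f):
    d=read_camera(n); cv2.imwrite('pics/'+f,d['pixels'][:,:,::-1]); np.savez('pics/'+f[:-4]+'.npz',**d); return d
def pts(d):
    K=d['intrinsics'];z=d['range_z'];v,u=np.mgrid[:z.shape[0],:z.shape[1]]
    X=np.stack([(u-K[0,2])/K[0,0]*z,-(v-K[1,2])/K[1,1]*z,-z],-1)
    T=np.linalg.inv(d['camera_from_world'])
    return X@T[:3,:3].T+T[:3,3]
E
python3 - <<'E'
from h import *
for n in('scene','top'):
    d=cap(n,n+'0.png'); print(d['intrinsics'],d['camera_from_world'],d.keys())
s=bot.read_state();print(s)
E
```

```text
pics
[[379.99098828   0.         249.7029187 ]
 [  0.         379.99098828 183.4214566 ]
 [  0.           0.           1.        ]] [[-0.7626057   0.64682602  0.00697476  0.43771185]
 [-0.53780441 -0.63998734  0.54880107  0.18728343]
 [ 0.35944257  0.41476777  0.83592388 -1.5669959 ]
 [ 0.          0.          0.          1.        ]] dict_keys(['pixels', 'range_z', 'intrinsics', 'camera_from_world'])
[[430.01534336   0.         255.11336784]
 [  0.         430.01534336 190.74656472]
 [  0.           0.           1.        ]] [[ 0.07701692 -0.99700313  0.00729109 -0.04234958]
 [ 0.96917908  0.07657991  0.23415259 -0.60292748]
 [-0.23400922 -0.01096734  0.97217252 -1.12217798]
 [ 0.          0.          0.          1.        ]] dict_keys(['pixels', 'range_z', 'intrinsics', 'camera_from_world'])
{'time': 0.1, 'q': array([-1.17986749e+00,  2.64676941e-01,  1.60521377e+00, -8.09626167e-06,
        1.27374253e+00, -3.69206211e-02]), 'joint_vel': array([-4.31625794e-04, -7.71438733e-05, -4.30389010e-03, -7.57132237e-04,
        1.49465028e-03, -4.93159977e-04]), 'joint_torque': array([ 5.82540033e-04, -5.16708148e+01, -3.68589091e+01, -6.30525324e-05,
        6.29860297e-03, -1.09934479e-05]), 'tool_pos': array([ 0.27979863, -0.61355123,  0.23009992]), 'tcp_rot': array([-2.64143458e+00,  1.69856822e+00,  2.63617278e-03]), 'wrist_force': array([-0.71067641, -0.01099416,  0.07173038]), 'torque': array([ 0.00412748, -0.00637698, -0.01338456]), 'width': 1.0008567165343318}
```

View pics/scene0.png

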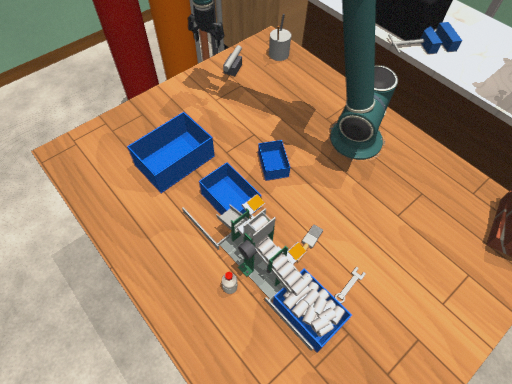

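View pics/top0.png

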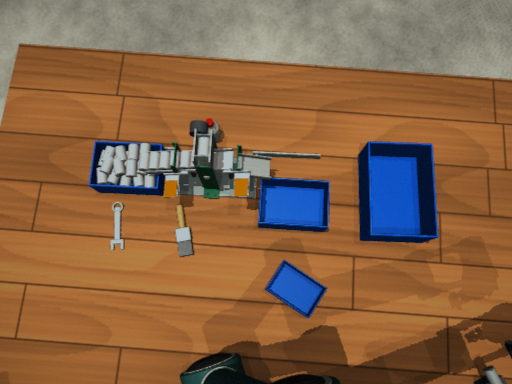

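The scene view shows the middle-sized box (about 230,190) beside the right-hand chute. In the top view it is at about (293,205). The back stop is at about (285,155), the orange tabs at (241,187) and (171,187), and the magazine top near (204,150). A small and a large look-alike box stand apart from these.

```bash
cat >> h.py <<'E'
def blue(d):
    h=cv2.cvtColor(d['pixels'],cv2.COLOR_RGB2HSV); return cv2.inRange(h,(105,150,40),(125,255,255))>0
def orange(d):
    h=cv2.cvtColor(d['pixels'],cv2.COLOR_RGB2HSV); return cv2.inRange(h,(14,190,150),(26,255,255))>0
def comps(m,a=30):
    n,l,s,c=cv2.connectedComponentsWithStats(m.astype(np.uint8)); return [(l==i,s[i],c[i]) for i in range(1,n) if s[i][4]>=a]
def rect(P):
    r=cv2.minAreaRect((P[:,:2]*1000).astype(np.float32)); return r
E
python3 - <<'E'
from h import *
np.set_printoptions(precision=4,suppress=True)
for n in('scene','top'):
    d=dict(np.load(f'pics/{n}0.npz'));P=pts(d)
    print(n)
    for m,s,c in comps(blue(d),200):
        Q=P[m]; Q=Q[(Q[:,2]>.079)&(Q[:,2]<.093)]
        print('blue',c,len(Q),np.percentile(P[m][:,2],[2,50,98]), rect(Q) if len(Q)>10 else '')
    for m,s,c in comps(orange(d),30):
        Q=P[m]; print('or',c,s[4],np.median(Q,0),Q.mean(0),rect(Q))
    z=P[...,2]
    m=(z>.262)&(z<.285)&(P[...,1]>-.3)&(d['range_z']>0)&(P[...,1]<.4)
    for mm,s,c in comps(m,20): print('hi',c,s[4],P[mm].mean(0),rect(P[mm]))
    m=(z>.022)&(z<.036)&(P[...,0]>.5)&(d['range_z']>0)
    for mm,s,c in comps(m,20): print('stop',c,s[4],P[mm].mean(0),rect(P[mm]))
d=dict(np.load('pics/top0.npz'));cv2.imwrite('pics/topz.png',cv2.resize(d['pixels'][120:250,80:340,::-1],None,fx=3,fy=3,interpolation=2))
E
```

```text
scene
blue [440.9859  37.8345] 261 [0.042  0.0881 0.0978] ((-731.2553100585938, -136.72857666015625), (156.24362182617188, 154.15509033203125), 59.52526092529297)
blue [171.8914 150.8461] 388 [-0.0005  0.0486  0.1156] ((637.2122802734375, -383.9012756347656), (258.3805847167969, 183.86593627929688), 2.5816056728363037)
blue [273.6843 159.6497] 0 [-0.003   0.0162  0.0614] 
blue [226.2689 188.6702] 142 [-0.0022  0.0146  0.0846] ((583.4845581054688, -101.55197143554688), (130.8351287841797, 191.4605712890625), 0.2624897062778473)
blue [308.4831 321.5046] 264 [-0.0002  0.0488  0.0868] ((652.5988159179688, 371.71600341796875), (130.73289489746094, 190.0984649658203), 2.2615115642547607)
or [255.3873 202.2324] 142 [0.5889 0.0427 0.1782] [0.5886 0.0428 0.1783] ((588.216552734375, 42.908363342285156), (44.13153839111328, 35.09822463989258), 2.6819980144500732)
or [296.9873 250.7006] 157 [0.5822 0.2301 0.1237] [0.5807 0.2301 0.1217] ((554.3076782226562, 223.51577758789062), (107.38811492919922, 39.70699691772461), 15.802791595458984)
hi [363.3483 120.8034] 356 [0.1515 0.0778 0.2744] ((102.064
[... 2870 characters left out ...]
9466552734375, -296.1143493652344), (56.499080657958984, 1.853624939918518), 1.8744384050369263)
stop [414.9853 183.0539] 204 [ 0.6754 -0.4549  0.0287] ((663.8203125, -460.947021484375), (259.484375, 99.59513854980469), 27.085948944091797)
stop [361.5    206.7683] 82 [ 0.5922 -0.3016  0.0289] ((597.2222290039062, -301.0830078125), (194.30760192871094, 4.68861722946167), 3.4295737743377686)
stop [287.7826 184.1957] 46 [ 0.6415 -0.0874  0.0293] ((641.5449829101562, -90.598388671875), (2.1790573596954346, 103.8045425415039), 0.3203470706939697)
stop [109.375  190.2188] 32 [0.5832 0.4226 0.0292] ((583.2407836914062, 423.1351318359375), (1.8526191711425781, 72.69684600830078), 2.1630852222442627)
```

```bash
python3 -c "
import cv2;a=cv2.imread('pics/scene0.png')[160:360,170:370];cv2.imwrite('pics/sz.png',cv2.resize(a,None,fx=3,fy=3,interpolation=2))"
```

```text
(no output)
```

View pics/topz.png

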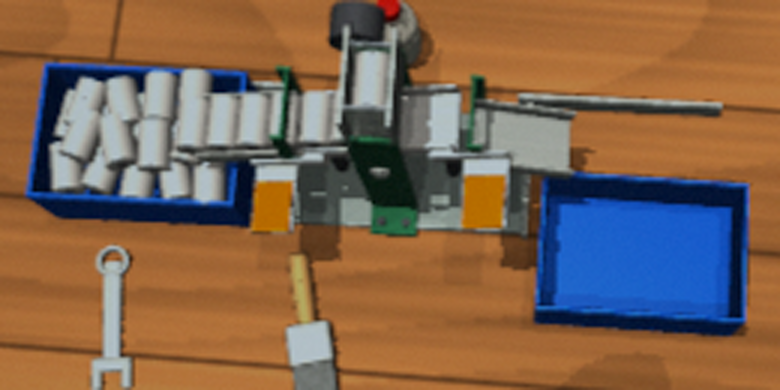

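View pics/sz.png

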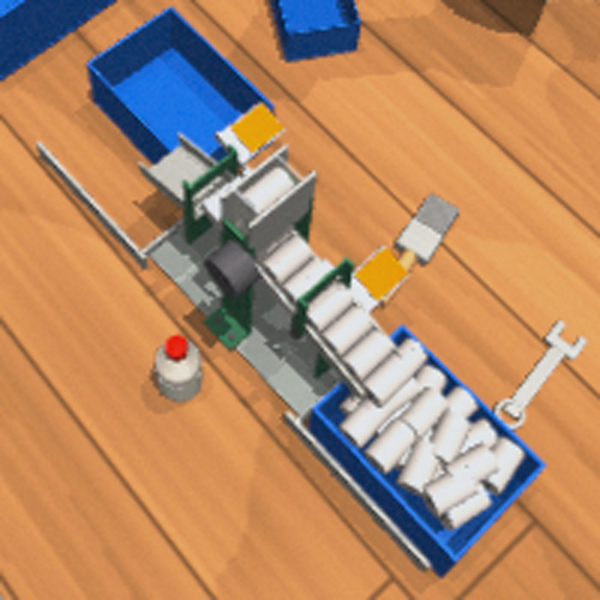

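```bash
cat >> h.py <<'E'
from scipy.spatial.transform import Rotation as Ro
TH=0.0345; O=np.array([.658,.1358])
def plan(tx,ty,tz,yaw_xaxis=None):
    s=bot.read_state();R=Ro.from_rotvec(s['tcp_rot']).as_matrix()
    dz=0
    if yaw_xaxis is not None:
        cur=np.arctan2(R[1,0],R[0,0]); e=(yaw_xaxis-cur+np.pi/2)%np.pi-np.pi/2
        dz=-e # tool z down
    Rn=R@Ro.from_rotvec([0,0,dz]).as_matrix()
    d=np.array([tx,ty,tz])-s['tool_pos']
    print('t',s['time'],'pos',s['tool_pos'].round(4),'F',s['wrist_force'].round(2),'q',s['q'].round(3))
    print('dz',dz,'shift in turned frame',(Rn.T@d).round(4),'in current',(R.T@d).round(4)); print(R.round(4))
E
python3 - <<'E'
from h import *
for n in('scene','top'):
    d=dict(np.load(f'pics/{n}0.npz'));P=pts(d)
    for m,s,c in comps(blue(d),200):
        Q=P[m]; Q=Q[(Q[:,2]>.045)&(Q[:,2]<.065)]
        if abs(c[0]-(273 if n=='scene' else 295))<3: print(c,Q.min(0),Q.max(0),rect(Q))
plan(.47,-.105,.2,TH+np.pi/2)
E
```

```text
[273.68432432 159.64972973] [ 0.28140655 -0.199306    0.04536487] [ 0.4271183  -0.03948284  0.06492856] ((353.56744384765625, -121.29778289794922), (140.75711059570312, 93.94660186767578), 60.8192138671875)
[293.78728324 204.17254335] [ 0.51435432 -0.19666982  0.04503   ] [ 0.6436423  -0.00989996  0.06497173] ((579.2921752929688, -103.1733169555664), (128.24758911132812, 186.99200439453125), 0.5483301877975464)
[295.69471947 288.67436744] [ 0.27868046 -0.20326532  0.04501122] [ 0.42174795 -0.04434793  0.06482489] ((349.89532470703125, -123.75848388671875), (135.71420288085938, 91.41901397705078), 60.78661346435547)
t 0.1 pos [ 0.2798 -0.6136  0.2301] F [-0.71 -0.01  0.07] q [-1.18   0.265  1.605 -0.     1.274 -0.037]
dz 0.39335190105548534 shift in turned frame [-0.5016 -0.2077  0.0309] in current [-0.3837 -0.3841  0.0309]
[[ 4.149e-01 -9.099e-01 -8.000e-04]
 [-9.099e-01 -4.149e-01  1.900e-03]
 [-2.000e-03 -1.000e-04 -1.000e+00]]
```

>>> arm_command(rows=[{"delta_rot":[0,0,0.131],"xyz":[0,0,0],"gripper":0.085},{"delta_rot":[0,0,0.131],"xyz":[0,0,0],"gripper":0.085},{"delta_rot":[0,0,0.131],"xyz":[0,0,0],"gripper":0.085},{"delta_rot":[0,0,0],"xyz":[-0.045,-0.018,0],"gripper":0.085},{"delta_rot":[0,0,0],"xyz":[-0.045,-0.018,0],"gripper":0.085},{"delta_rot":[0,0,0],"xyz":[-0.045,-0.018,0],"gripper":0.085},{"delta_rot":[0,0,0],"xyz":[-0.045,-0.018,0],"gripper":0.085},{"delta_rot":[0,0,0],"xyz":[-0.045,-0.018,0],"gripper":0.085},{"delta_rot":[0,0,0],"xyz":[-0.045,-0.018,0],"gripper":0.085},{"delta_rot":[0,0,0],"xyz":[-0.045,-0.018,0],"gripper":0.085},{"delta_rot":[0,0,0],"xyz":[-0.045,-0.018,0],"gripper":0.085},{"delta_rot":[0,0,0],"xyz":[0,0,0],"gripper":0.085}])

```text
time: 1.3
tool_pos: [0.4124, -0.2442, 0.2308]
tcp_rot: [-2.265, 2.174, 0.003]
wrist_force: [-0.5, -0.4, -0.9]
width: 0.998
```

```bash
python3 -c "
from h import *
plan(.478,-.105,.03,TH+np.pi/2)"
```

```text
t 1.3 pos [ 0.4124 -0.2442  0.2308] F [-0.47 -0.36 -0.94] q [-5.880e-01 -1.120e-01  2.007e+00  2.000e-03  1.247e+00  9.410e-01]
dz 0.006296619217534882 shift in turned frame [-0.1364 -0.0703  0.2012] in current [-0.1359 -0.0711  0.2012]
[[ 4.080e-02 -9.992e-01  1.000e-04]
 [-9.992e-01 -4.080e-02  2.700e-03]
 [-2.700e-03 -2.000e-04 -1.000e+00]]
```

>>> arm_command(rows=[{"delta_rot":[0,0,0.006],"xyz":[-0.035,-0.018,0],"gripper":0.085},{"delta_rot":[0,0,0],"xyz":[-0.035,-0.018,0],"gripper":0.085},{"delta_rot":[0,0,0],"xyz":[-0.035,-0.018,0],"gripper":0.085},{"delta_rot":[0,0,0],"xyz":[-0.031,-0.016,0],"gripper":0.085},{"delta_rot":[0,0,0],"xyz":[0,0,0.04],"gripper":0.085},{"delta_rot":[0,0,0],"xyz":[0,0,0.04],"gripper":0.085},{"delta_rot":[0,0,0],"xyz":[0,0,0.04],"gripper":0.085},{"delta_rot":[0,0,0],"xyz":[0,0,0.04],"gripper":0.085},{"delta_rot":[0,0,0],"xyz":[0,0,0],"gripper":0.085}])

```text
time: 2.2
tool_pos: [0.4714, -0.1103, 0.0653]
tcp_rot: [2.248, -2.185, -0.018]
wrist_force: [-0.8, -0.1, 0.2]
width: 0.994
```

```bash
python3 -c "
from h import *
plan(.478,-.105,.03,TH+np.pi/2)
cap('top','top1.png');cap('scene','scene1.png')"
```

```text
t 2.2 pos [ 0.4714 -0.1103  0.0653] F [-0.81 -0.06  0.15] q [-0.281  0.083  2.15  -0.     0.922  1.261]
dz -0.0059861484455412395 shift in turned frame [-0.0049 -0.0073  0.0352] in current [-0.0049 -0.0072  0.0352]
[[ 0.0285 -0.9995 -0.0127]
 [-0.9996 -0.0286  0.0034]
 [-0.0037  0.0126 -0.9999]]
```

View pics/top1.png

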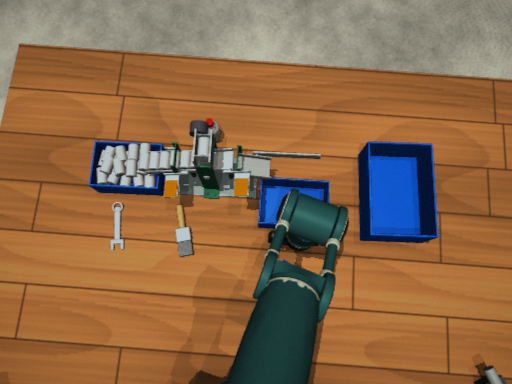

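View pics/scene1.png

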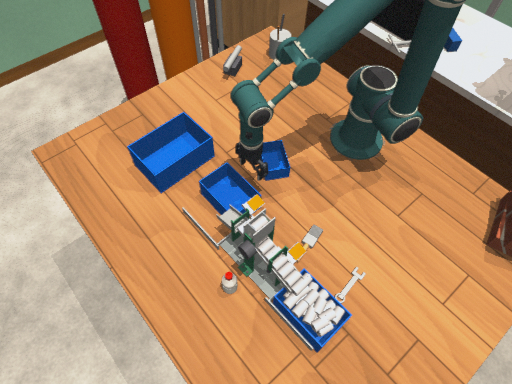

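The hand hangs in the gap between the small look-alike box and the near wall of the right box; nothing is touched. I'm going down to pushing height next.

>>> arm_command(rows=[{"delta_rot":[0,0,-0.006],"xyz":[-0.004,-0.006,0.012],"gripper":0.085},{"delta_rot":[0,0,0],"xyz":[0,0,0.015],"gripper":0.085},{"delta_rot":[0,0,0],"xyz":[0,0,0.005],"gripper":0.085},{"delta_rot":[0,0,0],"xyz":[0,0,0],"gripper":0.085},{"delta_rot":[0,0,0],"xyz":[0,0,0],"gripper":0.085}])

```text
time: 2.8
tool_pos: [0.4842, -0.1074, 0.0403]
tcp_rot: [-2.259, 2.182, -0.003]
wrist_force: [0.6, -0.2, -0.5]
width: 0.995
```

```bash
python3 -c "
from h import *
plan(.592,-.101,.03,TH+np.pi/2)"
```

```text
t 2.8 pos [ 0.4842 -0.1074  0.0403] F [ 0.63 -0.22 -0.47] q [-0.268  0.132  2.152  0.     0.856  1.267]
dz 0.000430653063041575 shift in turned frame [-0.0026 -0.108   0.0105] in current [-0.0026 -0.108   0.0105]
[[ 3.490e-02 -9.994e-01  1.800e-03]
 [-9.994e-01 -3.490e-02 -5.000e-04]
 [ 6.000e-04 -1.800e-03 -1.000e+00]]
```

>>> arm_command(rows=[{"delta_rot":[0,0,0],"xyz":[-0.003,-0.004,0.01],"gripper":0.085},{"delta_rot":[0,0,0],"xyz":[0,-0.01,0],"gripper":0.085},{"delta_rot":[0,0,0],"xyz":[0,-0.01,0],"gripper":0.085},{"delta_rot":[0,0,0],"xyz":[0,-0.01,0],"gripper":0.085},{"delta_rot":[0,0,0],"xyz":[0,-0.01,0],"gripper":0.085},{"delta_rot":[0,0,0],"xyz":[0,-0.01,0],"gripper":0.085},{"delta_rot":[0,0,0],"xyz":[0,-0.01,0],"gripper":0.085},{"delta_rot":[0,0,0],"xyz":[0,-0.01,0],"gripper":0.085},{"delta_rot":[0,0,0],"xyz":[0,0,0],"gripper":0.085}])

```text
time: 3.7
tool_pos: [0.5595, -0.1018, 0.0299]
tcp_rot: [-2.259, 2.181, -0.004]
wrist_force: [0.5, 0.2, 0.4]
width: 1.0
```

```bash
cat >> h.py <<'E'
def boxpose(tag):
    out=[]
    for n in('scene','top'):
        d=cap(n,f'{n}{tag}.png');P=pts(d);m=blue(d)&(P[...,2]>.078)&(P[...,2]<.093)&(P[...,0]>.48)&(P[...,0]<.78)&(P[...,1]>-.23)&(P[...,1]<.02)
        Q=P[m]; print(n,m.sum(),rect(Q))
        # near outer rim edge & far edge lines by y-bins
        for nm,f in(('near',np.min),('far',np.max)):
            ys=np.arange(-.19,-.01,.012);e=[(y+.006,f(Q[(Q[:,1]>y)&(Q[:,1]<y+.012),0])) for y in ys if ((Q[:,1]>y)&(Q[:,1]<y+.012)).sum()>2]
            e=np.array(e)
            if len(e)>3:
                p=np.polyfit(e[:,0],e[:,1],1); r=e[:,1]-np.polyval(p,e[:,0]);k=abs(r)<.004;p=np.polyfit(e[k,0],e[k,1],1)
                print('  ',nm,'yaw',-p[0],'x at y=-.1',np.polyval(p,-.1),k.sum())
E
python3 -c "
from h import *
plan(.592,-.101,.03,TH+np.pi/2)
boxpose(2)"
```

```text
t 3.7 pos [ 0.5595 -0.1018  0.0299] F [0.49 0.21 0.35] q [-0.224  0.27   2.005  0.     0.864  1.312]
dz 0.0005187756875670857 shift in turned frame [ 0.0003 -0.0325 -0.    ] in current [ 0.0004 -0.0325 -0.    ]
[[ 3.500e-02 -9.994e-01  2.900e-03]
 [-9.994e-01 -3.500e-02 -5.000e-04]
 [ 6.000e-04 -2.900e-03 -1.000e+00]]
scene 173 ((639.6798706054688, -99.26737213134766), (132.25538635253906, 190.42938232421875), 2.541414499282837)
   near yaw -0.03408244840146353 x at y=-.1 0.5790060180626704 3
   far yaw 0.03384164329428611 x at y=-.1 0.705087156358695 15
top 95 ((668.37890625, -80.20780944824219), (101.33279418945312, 224.2470703125), 34.89455032348633)
   near yaw 2.3669833578654345 x at y=-.1 0.5870118727506278 1
   far yaw 0.020080236113224 x at y=-.1 0.7014066080580006 3h.py:40: RankWarning: Polyfit may be poorly conditioned
  p=np.polyfit(e[:,0],e[:,1],1); r=e[:,1]-np.polyval(p,e[:,0]);k=abs(r)<.004;p=np.polyfit(e[k,0],e[k,1],1)
```

View pics/scene2.png

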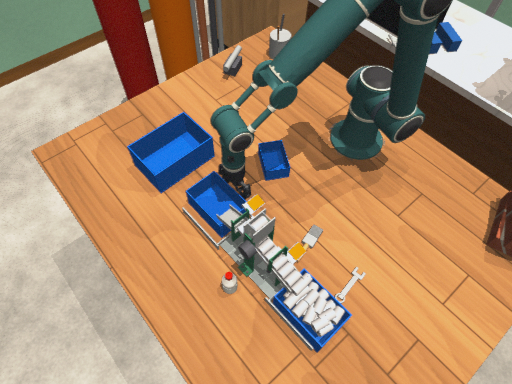

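The box has squared to the hand (scene view: centre about x 0.64, yaw about 0.034). About 30 mm remain to the stop.

>>> arm_command(rows=[{"delta_rot":[0,0,0],"xyz":[0,-0.01,0],"gripper":0.085},{"delta_rot":[0,0,0],"xyz":[0,-0.01,0],"gripper":0.085},{"delta_rot":[0,0,0],"xyz":[0,-0.004,0],"gripper":0.085},{"delta_rot":[0,0,0],"xyz":[0,-0.002,0],"gripper":0.085},{"delta_rot":[0,0,0],"xyz":[0,0,0],"gripper":0.085}])

```text
time: 4.3
tool_pos: [0.5836, -0.1007, 0.0295]
tcp_rot: [-2.26, 2.182, -0.001]
wrist_force: [0.2, -0.8, 0.1]
width: 0.994
```

>>> arm_command(rows=[{"delta_rot":[0,0,0],"xyz":[0,-0.002,0],"gripper":0.085},{"delta_rot":[0,0,0],"xyz":[0,0,0],"gripper":0.085},{"delta_rot":[0,0,0],"xyz":[0,0,0],"gripper":0.085}])

```text
time: 4.6
tool_pos: [0.5848, -0.1006, 0.0294]
tcp_rot: [2.26, -2.182, 0.0]
wrist_force: [-2.7, 0.3, 3.1]
width: 1.0
```

>>> arm_command(rows=[{"delta_rot":[0,0,0],"xyz":[0,-0.002,0],"gripper":0.085},{"delta_rot":[0,0,0],"xyz":[0,0,0],"gripper":0.085},{"delta_rot":[0,0,0],"xyz":[0,0,0],"gripper":0.085}])

```text
time: 4.9
tool_pos: [0.587, -0.1005, 0.0294]
tcp_rot: [-2.26, 2.182, -0.0]
wrist_force: [-3.5, 1.1, 3.4]
width: 0.996
```

>>> arm_command(rows=[{"delta_rot":[0,0,0],"xyz":[0,-0.002,0],"gripper":0.085},{"delta_rot":[0,0,0],"xyz":[0,0,0],"gripper":0.085},{"delta_rot":[0,0,0],"xyz":[0,0,0],"gripper":0.085}])

```text
time: 5.2
tool_pos: [0.5891, -0.1005, 0.0294]
tcp_rot: [-2.26, 2.182, -0.0]
wrist_force: [-2.9, 0.2, 4.1]
width: 1.0
```

```bash
python3 -W ignore -c "
from h import *
plan(.592,-.101,.03,TH+np.pi/2)
boxpose(3)
for n in ['top','scene']:
    d=dict(np.load(f'pics/{n}3.npz'));P=pts(d);z=P[...,2]
    m=(z>.022)&(z<.036)&(P[...,0]>.7)&(P[...,0]<.76)&(P[...,1]<.03)&(P[...,1]>-.2)
    for mm,s,c in comps(m,8): print('stop',c,s[4],P[mm].mean(0),rect(P[mm]))
"
```

```text
t 5.2 pos [ 0.5891 -0.1005  0.0294] F [-2.86  0.19  4.12] q [-0.211  0.319  1.94   0.     0.882  1.325]
dz 0.00029227548413590654 shift in turned frame [ 0.0006 -0.0029 -0.0006] in current [ 0.0006 -0.0029 -0.0006]
[[ 3.480e-02 -9.994e-01  3.000e-04]
 [-9.994e-01 -3.480e-02 -0.000e+00]
 [ 0.000e+00 -3.000e-04 -1.000e+00]]
scene 192 ((668.2349853515625, -98.34133911132812), (131.41949462890625, 191.14100646972656), 1.8626179695129395)
   near yaw 0.04296886620539374 x at y=-.1 0.6045958327441106 15
   far yaw 0.026437299875873413 x at y=-.1 0.7328393447189968 15
top 64 ((664.8325805664062, -100.84163665771484), (128.18551635742188, 185.75392150878906), 2.3366403579711914)Traceback (most recent call last):
  File "<string>", line 4, in <module>
    boxpose(3)
    ~~~~~~~^^^
  File "h.py", line 40, in boxpose
    p=np.polyfit(e[:,0],e[:,1],1); r=e[:,1]-np.polyval(p,e[:,0]);k=abs(r)<.004;p=np.polyfit(e[k,0],e[k,1],1)
                                                                                 ~~~~~~~~~~^^^^^^^^^^^^^^^^^
    raise TypeError("expected non-empty vector for x")
TypeError: expected non-empty vector for x
```

```bash
python3 -c "
import cv2;a=cv2.imread('pics/scene3.png')[140:290,150:350];cv2.imwrite('pics/sz3.png',cv2.resize(a,None,fx=4,fy=4,interpolation=2))"
```

```text
(no output)
```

View pics/sz3.png

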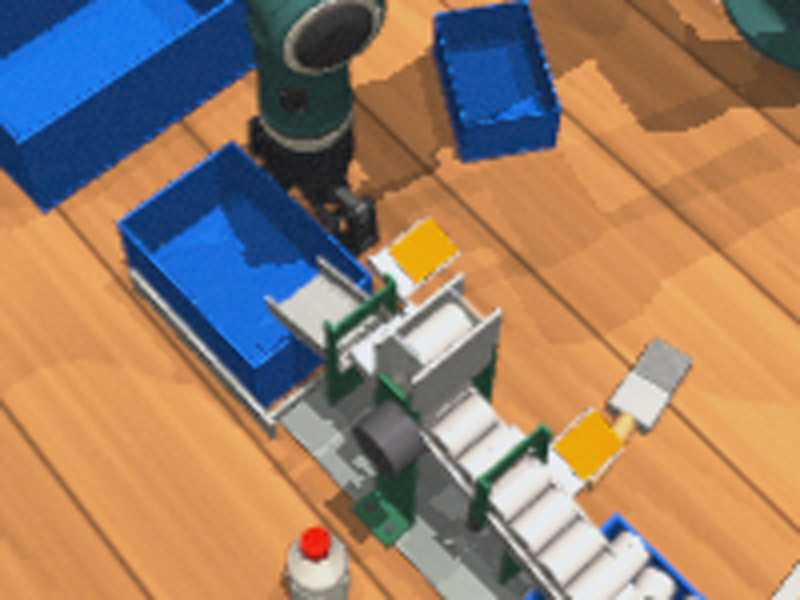

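>>> arm_command(rows=[{"delta_rot":[0,0,0],"xyz":[0,-0.002,0],"gripper":0.085},{"delta_rot":[0,0,0],"xyz":[0,0,0],"gripper":0.085},{"delta_rot":[0,0,0],"xyz":[0,0,0],"gripper":0.085}])

```text
time: 5.6
tool_pos: [0.591, -0.1004, 0.0294]
tcp_rot: [-2.26, 2.182, -0.0]
wrist_force: [-4.7, 0.1, 5.2]
width: 0.999
```

>>> arm_command(rows=[{"delta_rot":[0,0,0],"xyz":[0,-0.002,0],"gripper":0.085},{"delta_rot":[0,0,0],"xyz":[0,0,0],"gripper":0.085},{"delta_rot":[0,0,0],"xyz":[0,0,0],"gripper":0.085}])

```text
time: 5.9
tool_pos: [0.592, -0.1003, 0.0293]
tcp_rot: [2.259, -2.182, -0.003]
wrist_force: [-7.2, -0.2, 7.3]
width: 0.996
```

>>> arm_command(rows=[{"delta_rot":[0,0,0],"xyz":[0,-0.002,0],"gripper":0.085},{"delta_rot":[0,0,0],"xyz":[0,0,0],"gripper":0.085},{"delta_rot":[0,0,0],"xyz":[0,0,0],"gripper":0.085}])

```text
time: 6.2
tool_pos: [0.5918, -0.1002, 0.0293]
tcp_rot: [2.256, -2.18, -0.008]
wrist_force: [-13.9, -0.3, 11.6]
width: 0.992
```

>>> arm_command(rows=[{"delta_rot":[0,0,0],"xyz":[0,-0.002,0],"gripper":0.085},{"delta_rot":[0,0,0],"xyz":[0,0,0],"gripper":0.085},{"delta_rot":[0,0,0],"xyz":[0,0,0],"gripper":0.085}])

```text
time: 6.5
tool_pos: [0.5917, -0.1001, 0.0292]
tcp_rot: [2.254, -2.179, -0.013]
wrist_force: [-21.1, -1.1, 17.7]
width: 0.995
```

```bash
sed -i 's/if len(e)>3:/if len(e)>6:/' h.py; python3 -W ignore -c "
from h import *
plan(.592,-.101,.03,TH+np.pi/2)
boxpose(4)
for n in ['top','scene']:
    d=dict(np.load(f'pics/{n}4.npz'));P=pts(d);z=P[...,2]
    m=(z>.022)&(z<.036)&(P[...,0]>.7)&(P[...,0]<.76)&(P[...,1]<.03)&(P[...,1]>-.2)
    for mm,s,c in comps(m,8): print('stop',c,s[4],P[mm].mean(0),rect(P[mm]))
"
```

```text
t 6.5 pos [ 0.5917 -0.1001  0.0292] F [-21.09  -1.14  17.69] q [-0.208  0.33   1.926 -0.002  0.896  1.329]
dz -0.0005221934233219372 shift in turned frame [ 0.0009 -0.0003 -0.0008] in current [ 0.0009 -0.0003 -0.0008]
[[ 0.034  -0.9994 -0.0107]
 [-0.9994 -0.034   0.001 ]
 [-0.0014  0.0106 -0.9999]]
scene 195 ((671.592041015625, -97.94464874267578), (129.77191162109375, 191.38882446289062), 1.7836850881576538)
   near yaw 0.03634622480756394 x at y=-.1 0.6081572923768062 15
   far yaw 0.03382444595094061 x at y=-.1 0.7360153874879906 15
top 54 ((665.9119873046875, -28.99741554260254), (128.946533203125, 42.43618392944336), 2.4316208362579346)
stop [257.42857143 151.80952381] 21 [0.73272024 0.00749747 0.02904784] ((732.91357421875, 8.666421890258789), (6.084888458251953, 23.663555145263672), 2.853105068206787)
stop [268.05555556 154.27777778] 18 [ 0.72743451 -0.02419818  0.02951937] ((727.661376953125, -23.912677764892578), (3.433511734008789, 29.16012191772461), 5.446717262268066)
stop [186.4 199.6] 10 [ 0.71173171 -0.18951782  0.02928051] ((712.4140014648438, -189.23121643066406), (15.74398422241211, 2.0747129917144775), 5.704525947570801)
stop [200.96428571 226.56428571] 140 [ 0.735546   -0.07028953  0.02826161] ((723.3898315429688, -84.38642120361328), (35.601219177246094, 214.558349609375), 1.5239031314849854)
```

The box stopped hard against the back stop: x stayed at 0.5917 while the force rose to 21 N. The far rim lies at x 0.736 with yaw 0.034–0.036, which matches the feeder. I'm backing off gently now.

>>> arm_command(rows=[{"delta_rot":[0,0,0],"xyz":[0,0.002,0],"gripper":0.085},{"delta_rot":[0,0,0],"xyz":[0,0.002,0],"gripper":0.085},{"delta_rot":[0,0,0],"xyz":[0,0.003,0],"gripper":0.085},{"delta_rot":[0,0,0],"xyz":[0,0.01,0],"gripper":0.085},{"delta_rot":[0,0,0],"xyz":[0,0.02,0],"gripper":0.085},{"delta_rot":[0,0,0],"xyz":[0,0.02,0],"gripper":0.085},{"delta_rot":[0,0,0],"xyz":[0,0,0],"gripper":0.085}])

```text
time: 7.3
tool_pos: [0.5366, -0.1017, 0.028]
tcp_rot: [2.258, -2.181, -0.005]
wrist_force: [0.5, -0.7, -0.2]
width: 0.996
```

```bash
python3 -W ignore -c "
from h import *
plan(.53,.04,.24,TH+np.pi/2)
boxpose(5)"
python3 -c "
import cv2;a=cv2.imread('pics/scene5.png')[140:290,150:350];cv2.imwrite('pics/sz5.png',cv2.resize(a,None,fx=4,fy=4,interpolation=2))"
```

```text
t 7.3 pos [ 0.5366 -0.1017  0.028 ] F [ 0.48 -0.73 -0.21] q [-0.233  0.239  2.049 -0.     0.857  1.303]
dz 6.278115461633149e-05 shift in turned frame [-0.142   0.0025 -0.2118] in current [-0.142   0.0025 -0.2118]
[[ 3.460e-02 -9.994e-01 -3.500e-03]
 [-9.994e-01 -3.460e-02  8.000e-04]
 [-9.000e-04  3.500e-03 -1.000e+00]]
scene 198 ((671.0448608398438, -98.36934661865234), (131.2167205810547, 190.77537536621094), 1.9447544813156128)
   near yaw 0.0396614479559417 x at y=-.1 0.6074926144628596 15
   far yaw 0.035010627639962086 x at y=-.1 0.7361419221053893 15
top 157 ((668.6285400390625, -100.89080047607422), (128.8154296875, 186.24610900878906), 2.457611560821533)
   near yaw 2.4697775854717237 x at y=-.1 0.6125048411969876 1
   far yaw 0.03666532665348201 x at y=-.1 0.7316290463119852 15h.py:40: RankWarning: Polyfit may be poorly conditioned
  p=np.polyfit(e[:,0],e[:,1],1); r=e[:,1]-np.polyval(p,e[:,0]);k=abs(r)<.004;p=np.polyfit(e[k,0],e[k,1],1)
```

View pics/sz5.png

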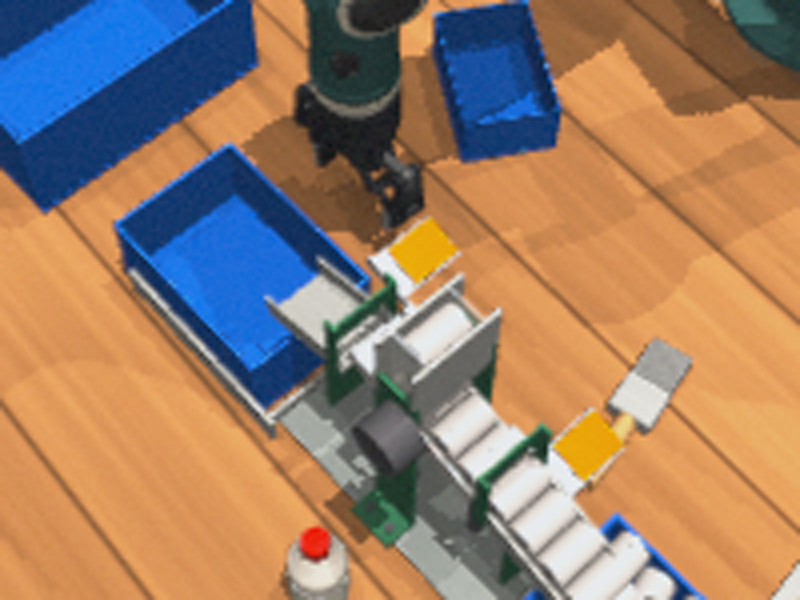

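The box is flush along the back stop, and the chute end overhangs it. I'm raising the hand, closing it and moving over to the right-hand tab.

>>> arm_command(rows=[{"delta_rot":[0,0,0],"xyz":[0,0.01,-0.03],"gripper":0.085},{"delta_rot":[0,0,0],"xyz":[0,0,-0.045],"gripper":0.085},{"delta_rot":[0,0,0],"xyz":[0,0,-0.045],"gripper":0.06},{"delta_rot":[0,0,0],"xyz":[0,0,-0.045],"gripper":0.0},{"delta_rot":[0,0,0],"xyz":[0,0,-0.045],"gripper":0.0},{"delta_rot":[0,0,0],"xyz":[-0.035,0,0],"gripper":0.0},{"delta_rot":[0,0,0],"xyz":[-0.035,0,0],"gripper":0.0},{"delta_rot":[0,0,0],"xyz":[-0.035,0,0],"gripper":0.0},{"delta_rot":[0,0,0],"xyz":[-0.035,0,0],"gripper":0.0},{"delta_rot":[0,0,0],"xyz":[0,0,0],"gripper":0.0},{"delta_rot":[0,0,0],"xyz":[0,0,0],"gripper":0.0},{"delta_rot":[0,0,0],"xyz":[0,0,0],"gripper":0.0}])

```text
time: 8.6
tool_pos: [0.5258, 0.0369, 0.2395]
tcp_rot: [-2.26, 2.182, -0.001]
wrist_force: [1.2, 0.5, 0.8]
width: -0.001
```

```bash
python3 -W ignore -c "
from h import *
plan(.577,.040,.20,TH+np.pi/2)"
```

```text
t 8.6 pos [0.5258 0.0369 0.2395] F [1.18 0.53 0.85] q [ 2.300e-02 -2.300e-02  1.908e+00 -1.000e-03  1.256e+00  1.559e+00]
dz 0.0002373332325777966 shift in turned frame [-0.0014 -0.0513  0.0395] in current [-0.0013 -0.0513  0.0395]
[[ 3.470e-02 -9.994e-01  7.000e-04]
 [-9.994e-01 -3.470e-02 -5.000e-04]
 [ 5.000e-04 -7.000e-04 -1.000e+00]]
```

>>> arm_command(rows=[{"delta_rot":[0,0,0],"xyz":[-0.001,-0.025,0],"gripper":0.0},{"delta_rot":[0,0,0],"xyz":[0,-0.026,0],"gripper":0.0},{"delta_rot":[0,0,0],"xyz":[0,0,0.02],"gripper":0.0},{"delta_rot":[0,0,0],"xyz":[0,0,0.02],"gripper":0.0},{"delta_rot":[0,0,0],"xyz":[0,0,0],"gripper":0.0},{"delta_rot":[0,0,0],"xyz":[0,0,0],"gripper":0.0}])

```text
time: 9.2
tool_pos: [0.5759, 0.0392, 0.199]
tcp_rot: [2.257, -2.183, -0.001]
wrist_force: [0.4, 0.4, 0.3]
width: -0.0
```

```bash
python3 -W ignore -c "
from h import *
plan(.577,.040,.13,TH+np.pi/2)
cap('scene','scene6.png');cap('top','top6.png')
import cv2;a=cv2.imread('pics/scene6.png')[140:290,150:350];b=cv2.imread('pics/top6.png')[100:250,120:320];cv2.imwrite('pics/z6.png',cv2.resize(np.hstack([a,b]),None,fx=2,fy=2,interpolation=2))"
```

```text
t 9.2 pos [0.5759 0.0392 0.199 ] F [0.44 0.44 0.32] q [ 0.025  0.104  1.853 -0.     1.186  1.562]
dz -0.0011782442644499014 shift in turned frame [-0.0008 -0.0012  0.069 ] in current [-0.0008 -0.0012  0.069 ]
[[ 3.330e-02 -9.994e-01 -1.200e-03]
 [-9.994e-01 -3.330e-02 -2.000e-04]
 [ 1.000e-04  1.200e-03 -1.000e+00]]
```

View pics/z6.png

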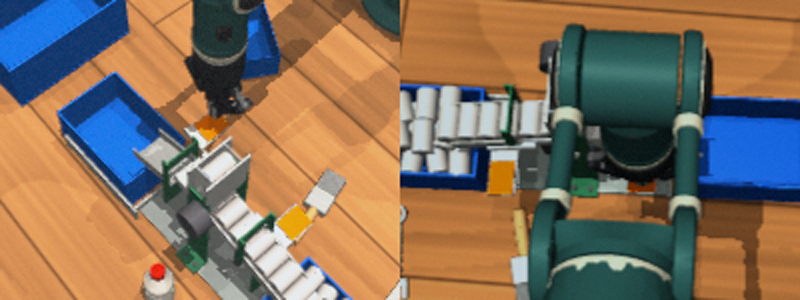

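The closed fingers stand over the right-hand tab, with the box still home. I'm pressing down now.

>>> arm_command(rows=[{"delta_rot":[0,0,0],"xyz":[0,0,0.01],"gripper":0.0},{"delta_rot":[0,0,0],"xyz":[0,0,0.01],"gripper":0.0},{"delta_rot":[0,0,0],"xyz":[0,0,0.01],"gripper":0.0},{"delta_rot":[0,0,0],"xyz":[0,0,0.01],"gripper":0.0},{"delta_rot":[0,0,0],"xyz":[0,0,0],"gripper":0.0}])

```text
time: 9.8
tool_pos: [0.5743, 0.0403, 0.1567]
tcp_rot: [2.258, -2.18, -0.005]
wrist_force: [-0.9, -0.4, 1.6]
width: -0.003
```

>>> arm_command(rows=[{"delta_rot":[0,0,0],"xyz":[0,0,0.01],"gripper":0.0},{"delta_rot":[0,0,0],"xyz":[0,0,0.01],"gripper":0.0},{"delta_rot":[0,0,0],"xyz":[0,0,0.004],"gripper":0.0},{"delta_rot":[0,0,0],"xyz":[0,0,0],"gripper":0.0},{"delta_rot":[0,0,0],"xyz":[0,0,0],"gripper":0.0}])

```text
time: 10.3
tool_pos: [0.576, 0.0402, 0.135]
tcp_rot: [2.26, -2.182, -0.0]
wrist_force: [0.1, 1.1, 1.3]
width: 0.001
```

>>> arm_command(rows=[{"delta_rot":[0,0,0],"xyz":[0,0,0.004],"gripper":0.0},{"delta_rot":[0,0,0],"xyz":[0,0,0.002],"gripper":0.0},{"delta_rot":[0,0,0],"xyz":[0,0,0],"gripper":0.0}])

```text
time: 10.6
tool_pos: [0.5758, 0.0402, 0.129]
tcp_rot: [2.26, -2.182, -0.001]
wrist_force: [-0.4, -0.3, -0.1]
width: -0.003
```

```bash
python3 -W ignore -c "
from h import *
plan(.577,.040,.13,TH+np.pi/2)
d=cap('scene','scene7.png');P=pts(d)
for m,s,c in comps(orange(d),20): print(c,s[4],np.median(P[m],0))
import cv2;a=cv2.imread('pics/scene7.png')[140:290,150:350];cv2.imwrite('pics/z7.png',cv2.resize(a,None,fx=4,fy=4,interpolation=2))"
```

```text
t 10.6 pos [0.5758 0.0402 0.129 ] F [-0.37 -0.27 -0.06] q [0.026 0.166 1.919 0.    1.056 1.562]
dz 0.0002822666984956257 shift in turned frame [ 0.0002 -0.0011 -0.001 ] in current [ 0.0002 -0.0011 -0.001 ]
[[ 3.480e-02 -9.994e-01 -5.000e-04]
 [-9.994e-01 -3.480e-02  0.000e+00]
 [-0.000e+00  5.000e-04 -1.000e+00]]
[298.0472973  242.64189189] 148 [0.58221834 0.22748769 0.17850542]
```

View pics/z7.png

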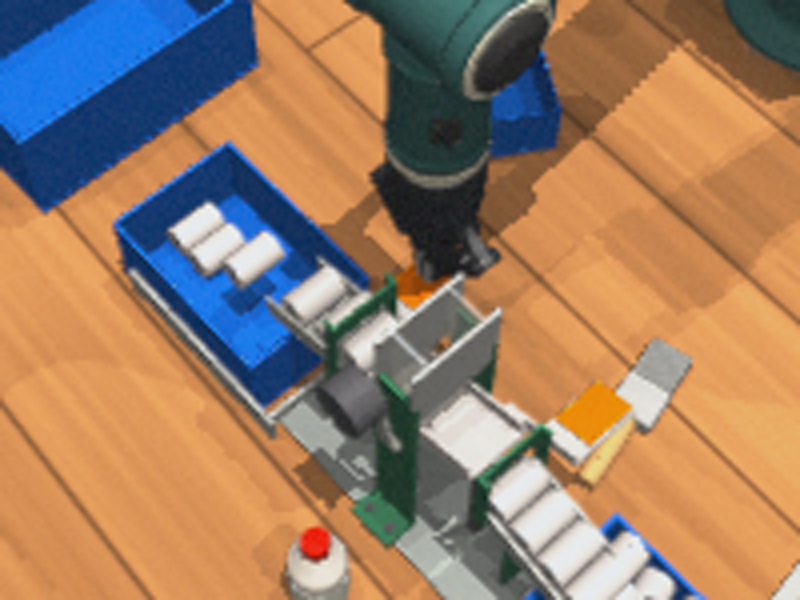

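The gate has rocked over: the left tab is up at 0.1785 m and blanks are rolling. I'll press a few millimetres more to confirm the stop, hold while the blanks roll, then withdraw.

>>> arm_command(rows=[{"delta_rot":[0,0,0],"xyz":[0,0,0.003],"gripper":0.0},{"delta_rot":[0,0,0],"xyz":[0,0,0.002],"gripper":0.0},{"delta_rot":[0,0,0],"xyz":[0,0,0],"gripper":0.0},{"delta_rot":[0,0,0],"xyz":[0,0,0],"gripper":0.0},{"delta_rot":[0,0,0],"xyz":[0,0,0],"gripper":0.0},{"delta_rot":[0,0,0],"xyz":[0,0,0],"gripper":0.0},{"delta_rot":[0,0,0],"xyz":[0,0,0],"gripper":0.0}])

```text
time: 11.35
tool_pos: [0.5767, 0.0403, 0.1277]
tcp_rot: [-2.259, 2.182, -0.002]
wrist_force: [-6.6, -0.3, 15.5]
width: -0.001
```

>>> arm_command(rows=[{"delta_rot":[0,0,0],"xyz":[0,0,0],"gripper":0.0},{"delta_rot":[0,0,0],"xyz":[0,0,0],"gripper":0.0},{"delta_rot":[0,0,0],"xyz":[0,0,0],"gripper":0.0},{"delta_rot":[0,0,0],"xyz":[0,0,0],"gripper":0.0},{"delta_rot":[0,0,0],"xyz":[0,0,0],"gripper":0.0},{"delta_rot":[0,0,0],"xyz":[0,0,0],"gripper":0.0},{"delta_rot":[0,0,0],"xyz":[0,0,0],"gripper":0.0},{"delta_rot":[0,0,0],"xyz":[0,0,0],"gripper":0.0},{"delta_rot":[0,0,0],"xyz":[0,0,0],"gripper":0.0},{"delta_rot":[0,0,0],"xyz":[0,0,0],"gripper":0.0},{"delta_rot":[0,0,0],"xyz":[0,0,0],"gripper":0.0},{"delta_rot":[0,0,0],"xyz":[0,0,0],"gripper":0.0}])

```text
time: 12.55
tool_pos: [0.5767, 0.0403, 0.1277]
tcp_rot: [-2.259, 2.182, -0.002]
wrist_force: [-6.3, 1.0, 15.5]
width: -0.002
```

>>> arm_command(rows=[{"delta_rot":[0,0,0],"xyz":[0,0,-0.02],"gripper":0.0},{"delta_rot":[0,0,0],"xyz":[0,0,-0.04],"gripper":0.0},{"delta_rot":[0,0,0],"xyz":[0,0,-0.04],"gripper":0.0},{"delta_rot":[0,0,0],"xyz":[0,0.04,-0.02],"gripper":0.0},{"delta_rot":[0,0,0],"xyz":[0,0.04,0],"gripper":0.0},{"delta_rot":[0,0,0],"xyz":[0,0.04,0],"gripper":0.0},{"delta_rot":[0,0,0],"xyz":[0.04,0,0],"gripper":0.0},{"delta_rot":[0,0,0],"xyz":[0.04,0,0],"gripper":0.0},{"delta_rot":[0,0,0],"xyz":[0,0,0],"gripper":0.0},{"delta_rot":[0,0,0],"xyz":[0,0,0],"gripper":0.0}])

```text
time: 13.55
tool_pos: [0.4589, -0.0445, 0.2444]
tcp_rot: [-2.257, 2.185, 0.0]
wrist_force: [0.3, 0.1, 0.7]
width: 0.0
```

```bash
python3 -W ignore -c "
from h import *
boxpose(8)
for n in('scene','top'):
    d=dict(np.load(f'pics/{n}8.npz'));P=pts(d)
    for m,s,c in comps(orange(d),20): print(c,s[4],np.median(P[m],0))
import cv2;a=cv2.imread('pics/scene8.png')[140:290,150:350];b=cv2.imread('pics/top8.png')[100:250,140:340];cv2.imwrite('pics/z8.png',cv2.resize(np.hstack([a,b]),None,fx=2,fy=2,interpolation=2));print(bot.read_state())"
```

```text
scene 188 ((671.8002319335938, -102.06678771972656), (130.69769287109375, 190.3625946044922), 2.4323909282684326)
   near yaw 0.04132818120102932 x at y=-.1 0.6081170757953896 15
   far yaw 0.03441460161578404 x at y=-.1 0.7362811401871743 15
top 148 ((668.716552734375, -103.37775421142578), (128.2056427001953, 187.0646514892578), 1.6880744695663452)
   near yaw 0.04417047467525531 x at y=-.1 0.7289306927021013 12
   far yaw 0.03646344760653864 x at y=-.1 0.7314920295531763 15
[254.75229358 209.66972477] 109 [0.58742201 0.0403061  0.12473326]
[298.02 242.62] 150 [0.5827881  0.22725374 0.17871589]
[167.4628821  183.58078603] 229 [0.5788295  0.22589602 0.18020532]
[238.29032258 190.53225806] 62 [0.5890122  0.04833188 0.12908452]
{'time': 13.65, 'q': array([-1.48727060e-01, -1.59132186e-01,  2.02386507e+00,  5.96197163e-04,
        1.27703168e+00,  1.38712839e+00]), 'joint_vel': array([ 1.50009764e-02,  3.05218616e-03,  9.03250634e-05, -1.92890811e-03,
        7.22466484e-04, -2.26185961e-03]), 'joint_torque': array([-5.20572066e-01, -2.79871219e+01, -3.68484807e+01, -3.51375702e-02,
       -1.52490131e-03,  2.82741326e-03]), 'tool_pos': array([ 0.45895589, -0.04338836,  0.24425037]), 'tcp_rot': array([-2.25945907e+00,  2.18223643e+00,  7.40060353e-04]), 'wrist_force': array([ 0.79238188, -0.20693949,  0.4055066 ]), 'torque': array([-0.01260136,  0.00231831, -0.00656398]), 'width': 0.0006043683165047823}
```

View pics/z8.png

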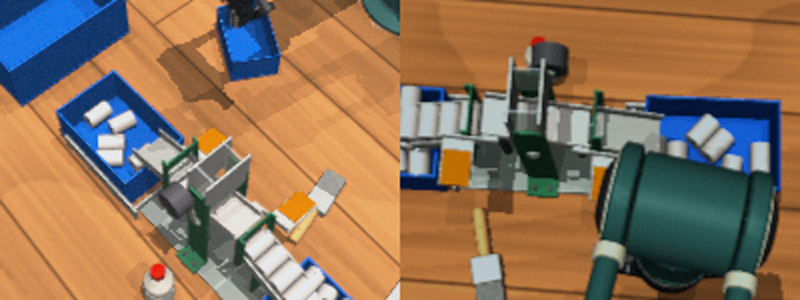

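The gate holds over and the magazine is empty. The arm hides part of the box in the top view, so I'm moving it aside to count the blanks.

>>> arm_command(rows=[{"delta_rot":[0,0,0],"xyz":[0.045,0.01,0],"gripper":0.0},{"delta_rot":[0,0,0],"xyz":[0.045,0.01,0],"gripper":0.0},{"delta_rot":[0,0,0],"xyz":[0.045,0,0],"gripper":0.0},{"delta_rot":[0,0,0],"xyz":[0.045,0,0],"gripper":0.0},{"delta_rot":[0,0,0],"xyz":[0.045,0,0],"gripper":0.0},{"delta_rot":[0,0,0],"xyz":[0.045,0,0],"gripper":0.0},{"delta_rot":[0,0,0],"xyz":[0.045,0,0],"gripper":0.0},{"delta_rot":[0,0,0],"xyz":[0.045,0,0],"gripper":0.0},{"delta_rot":[0,0,0],"xyz":[0,0,0],"gripper":0.0},{"delta_rot":[0,0,0],"xyz":[0,0,0],"gripper":0.0}])

```text
time: 14.65
tool_pos: [0.452, -0.4041, 0.2434]
tcp_rot: [-2.259, 2.182, 0.003]
wrist_force: [-0.0, 0.8, -0.2]
width: 0.005
```

```bash
python3 -W ignore -c "
from h import *
boxpose(9)
import cv2;a=cv2.imread('pics/scene9.png')[140:290,150:350];b=cv2.imread('pics/top9.png')[100:250,140:340];cv2.imwrite('pics/z9.png',cv2.resize(np.hstack([a,b]),None,fx=2,fy=2,interpolation=2))
cv2.imwrite('pics/z9b.png',cv2.resize(b[:,90:],None,fx=5,fy=4,interpolation=2))"
```

```text
scene 189 ((671.4290771484375, -101.1414794921875), (130.83486938476562, 192.08909606933594), 2.5286879539489746)
   near yaw 0.03708894913151412 x at y=-.1 0.607511523361948 15
   far yaw 0.038973393659909 x at y=-.1 0.7361164465847274 15
top 276 ((667.9525756835938, -103.7068099975586), (130.18922424316406, 186.81637573242188), 2.0886433124542236)
   near yaw 0.03590269916840701 x at y=-.1 0.6034386343146185 15
   far yaw 0.039049285487167434 x at y=-.1 0.7315564458701286 15
```

View pics/z9.png

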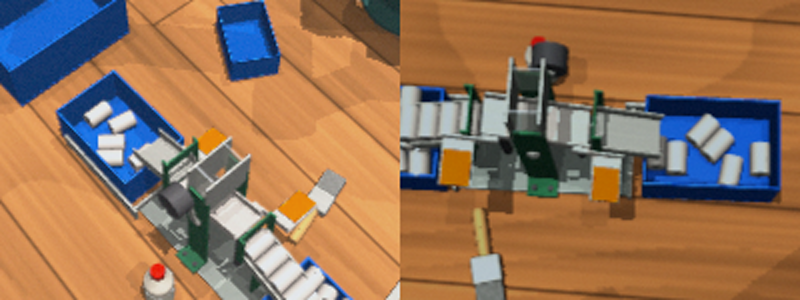

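View pics/z9b.png

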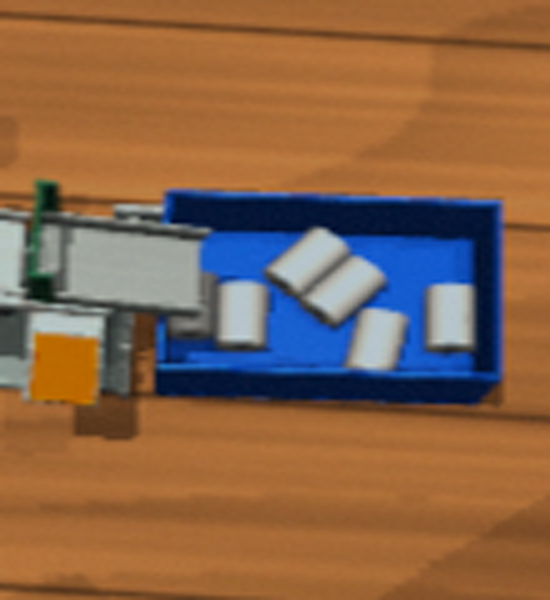

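View pics/top9.png

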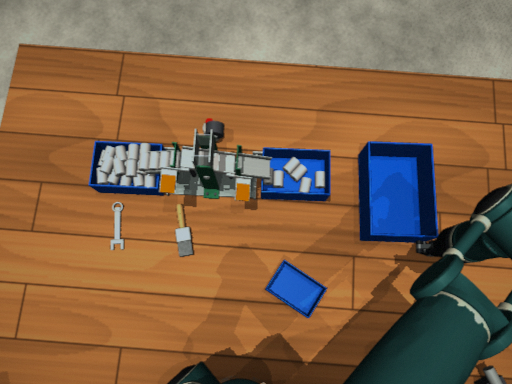

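The top view shows five blanks in the box and the sixth partly under the chute end (zoom about 190,300). The gate and magazine are empty, the tools look untouched, and the box is flush at the stop.

```bash
python3 -c "
from h import *
print(bot.finish_job())"
```

```text
the job is handed in; nothing more can be done
None
```

I slid the empty box home against its back stop, then pressed the right-hand tab down. The gate rocked over and stayed over, all six blanks rolled into the box, and I handed the job in at about 15 s of the 48 s allowed.

- **Box:** I pushed it with two fingers until it stopped hard, with about 21 N along the push at the wrist. In the last check the far side was still at the stop, within 1 mm of where it was before the press. It was turned 0.036–0.039 rad against the feeder's 0.035 rad or so.
- **Gate:** it took about 16 N at its stop. After I let go, the right tab stayed down at about 0.125 m and the left tab up at about 0.179 m.
- **Blanks:** five are plain to see in the box. The sixth is only partly visible under the chute end. The gate and magazine are empty.
- **Rest of the scene:** the bottle, brush and wrench look unmoved in the pictures; I did not measure them.

Two things were not perfect. The blanks hitting the box slid it about 3 mm sideways along the stop, away from the feeder, and I left it there because it is still square at the stop and under the chute. The two cameras also differ by about 4 mm on the box's position, so its absolute position is only good to a few millimetres.

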